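Bring the packing tape round to the front of the packing bench's revolving organiser

TASK

A carton is waiting to be sealed: gently turn the revolving organiser by pushing its rim or its grip fins with the fingertips, until the bay with the packing tape (the large, wide roll) stands at the front, centred over the drawer handle of the unit below. Take nothing out: the tape and the other supplies ride round in their bays without being touched, and the box cutter and stapler beside the unit stay where they lie.

Things in the scene. Friction and masses are not known exactly. Their poses are not given: they have to be found in the camera images.
- unit: fixed grey steel drawer unit, 300 x 300 x 60 mm, that carries the revolving organiser; origin at the centre of its underside on the bench. Its -x side is the front: a white drawer front with a steel bar handle at its middle that sticks out 35 mm, 30 mm above the bench. The front faces the robot to within 20 degrees. The organiser's upright axis passes through this origin
- carousel: white revolving organiser on the unit's top; turns endlessly either way about its upright z axis, with light drag (about 0.2 N m), and stays where left. Origin on the axis at the unit's top, 60 mm above the bench. Five equal bays of 72 degrees between radial dividers; the packing tape's bay is centred on the carousel's own -x direction. Tray floor 20 mm, hub (radius 19 mm) 74 mm above the origin
- rim (a point): the outside of the organiser's round rim, top edge, at the middle of the packing tape's bay: 145 mm from the axis, 110 mm above the bench; the rim wall is 4 mm thick and 34 mm high
- fin (a point): a grip fin: each of the five dividers, 6 mm thick, runs on through the rim to a rounded end 181 mm from the axis; they stand 74 to 120 mm above the bench. This point is on that fin's top, 163 mm from the axis. Fins stand at 36, 108, 180, 252 and 324 degrees from the middle of the packing tape's bay; this is the one at +36
- tape: packing tape: the large wide brown roll lying flat in its bay, outer diameter 90 mm, hole 60 mm, 48 mm high, about 0.16 kg; loose; origin at the centre of its underside, about 86 mm from the organiser's axis
- masking: narrow paper masking-tape roll lying flat in another bay, diameter 72 mm, 20 mm high; loose; origin at the centre of its underside
- labels: roll of white labels standing in another bay, diameter 68 mm, 70 mm high, small hole; loose; origin at the centre of its underside
- stamp: black self-inking hand stamp in another bay, foot 52 x 38 mm, 76 mm high with a round knob; loose; origin at the centre of its underside
- jar: jar with a black cap in another bay, diameter 60 mm, 68 mm high; loose; origin at the centre of its underside
- cutter: box cutter lying flat on the bench on the unit's -y side, 140 x 22 x 18 mm; loose; origin on the bench, long side along its x
- stapler: black and steel stapler on the bench on the unit's +y side, 135 x 34 x 60 mm; loose; origin on the bench, long side along its x

How it is judged:
By the outcome, as a careful person would: the job done as asked, in the order asked, and still so for the second after the job is handed in, with the robot touching nothing.
It also fails if it takes over 67 s, if anything falls off the work surface, if the arm or the gripper's body presses on something with over 40 N, if the wrist force passes 120 N, or if a joint passes its speed limit or range.

ROBOT

A 6-joint arm with a two-finger parallel gripper is mounted at the origin on the work surface. World frame = base frame: x ahead of the robot, y to its left, z up, the work surface at z = 0. Lengths are in m, angles in rad, forces in N, time in s.
With the tool pointing down it reaches from about 0.35 to 0.775 m from the base axis. Payload 7.3 kg.
Tool frame: the origin (TCP) lies at the centre of the arm's flange, where the gripper is bolted on; the fingertips stand 178 mm ahead of it and the grasp point (between the pads) lies 159 mm ahead of it; z points along the fingers, y is the line along which they close (so a half turn about z gives the same grasp; the last joint's range is limited). The gripper opens to 92 mm and grips with 3 to 60 N. Pads are 19 mm wide; open, the fingers measure 130 mm over their backs; the gripper's body (75 mm by 190 mm) begins 47 mm behind the grasp point.
Start: joints at [1.025, 0.342, 1.524, -0, 1.275, -0.146], TCP at [0.204, 0.484, 0.405] pointing down, gripper open.
Joint ranges: [-2.53, 2.53], [-0.77, 2.02], [0.04, 2.7], [-1, 4.14], [0.28, 2.66], [-3.11, 3.11]. Speed limits (rad/s): [2.57, 2.57, 3.14, 3.14, 3.14, 3.14].

INTERFACE

Orientations are given as [roll, pitch, yaw] about the fixed x, y, z axes, in that order (R = Rz(yaw) Ry(pitch) Rx(roll)).
In Python, from cell import robot, vision, ticket gives the robot as it stands (robot), with the cameras (vision) and the job (ticket).
- The arm moves only by the shell command python3 drive.py 'ROWS' [OPENING] [FORCE]. ROWS is a JSON object whose key "increments" holds a list of rows, 1 to 8 of them, each of 6 numbers: dx, dy, dz in units of 5 mm, then a rotation vector rx, ry, rz in units of 0.05 rad; each row shifts and turns the commanded pose from where the row before left it, along the tool's axes as they then stand; what a row does not reach is not made up. A row lasts 1/12 s, in which the tool goes at most 0.0417 m and 0.125 rad, less where a joint would pass 70% of its speed; a pose out of reach is approached as far as the arm can. OPENING is the finger opening in m, set as the command begins (- or left out keeps the last). The fingers move at their own pace and stop on an object; FORCE is the grip in N (left out, the last holds). Time passes only in rows, so rows that do not move let the fingers close. It prints the time, the measured TCP pose, the force, the opening and the grip force at its end. Input that does not fit is refused with a message, and nothing moves.
- robot.observe(): the state, without advancing time (a new reading comes with each control period).
- vision.read_camera(name): name is "scene" or "top" or "wrist"; returns a dict with "image" (400x640x3 uint8, red, green, blue), "fx", "fy", "cx", "cy" (pixels), "pose" (4x4, takes a point from camera to world coordinates). Camera axes: x right, y down, z forward; pixel columns grow to the right and rows downward; lengths in m; the calibration is good to about 2 mm. The wrist camera is an equidistant fisheye: a pixel r from the principal point sees the ray r / f radians off the axis. A picture is of the moment at which its call begins. There is no depth.
- ticket.hand_in(): hands the job in; it is judged then, once.
The state is a dict: "time": time; "qpos": joint angles; "qvel": joint speeds; "joint_efforts": joint torques, N m; "tool_pos": TCP position; "tool_rot": TCP orientation; "contact_force": force on the tool from outside, world axes, zero at the start; "torque": the same for the moment, N m; "opening": finger opening in m; "grip_force": force on a finger pad.
Only numpy, scipy, OpenCV 4.12 (cv2) and the standard library are available. Lean on these libraries where they do the work, as an engineer would, in place of code of your own. Each camera call takes 0.05 s, during which the arm holds its last target. There are 200 camera calls.

## Working session

There is one attempt and no reset: what is moved stays moved. The work goes in short steps, Python scripts to look and compute and a shell command to move; the robot and the scene stay as the last step left them, time stands still between calls to the robot, and variables do not carry over. Pictures are saved under pics/ and viewed, at most 10 in all, crops included, and the job is handed in when it is done.

```bash
ls; mkdir -p pics
python3 - <<'E'
from cell import robot, vision, ticket
import cv2,numpy as np
ims=[]
for n in("top","scene"):
    c=vision.read_camera(n);cv2.imwrite(f"pics/{n}0.png",c["image"][:,:,::-1]);print(n,c["fx"],c["fy"],c["cx"],c["cy"],np.round(c["pose"],3).tolist())
print(robot.observe())
E
```

```text
cell.py
drive.py
pics
top 402.6243657629454 402.6243657629454 321.9886327598482 199.5462303658939 [[0.101, -0.964, 0.245, 0.362], [-0.995, -0.098, 0.024, 0.036], [0.001, -0.246, -0.969, 0.981], [0.0, 0.0, 0.0, 1.0]]
scene 378.5952143852654 378.5952143852654 318.5339133741351 206.70564145757203 [[0.076, 0.735, -0.673, 1.179], [0.997, -0.052, 0.057, -0.022], [0.007, -0.676, -0.737, 0.745], [0.0, 0.0, 0.0, 1.0]]
{'time': 0.1, 'qpos': array([ 1.02501154e+00,  3.42645179e-01,  1.52490027e+00, -2.84210953e-05,
        1.27541573e+00, -1.46019608e-01]), 'qvel': array([ 0.00144021, -0.0022969 , -0.00157824,  0.00010732,  0.00106112,
        0.00097915]), 'joint_efforts': array([ 2.25886135e-03, -4.32002807e+01, -2.44694316e+01,  7.20862881e-02,
        5.26738772e-02, -2.38934189e-05]), 'tool_pos': array([0.20426167, 0.4835062 , 0.40412579]), 'tool_rot': array([-3.14023474e+00, -1.72232253e-04,  2.74183564e+00]), 'contact_force': array([-0.82632186, -0.71485971,  0.11928159]), 'torque': array([-0.01297698, -0.00319931,  0.00147742]), 'grip_force': 0.0, 'opening': 0.09201934020273549}
```

View pics/top0.png

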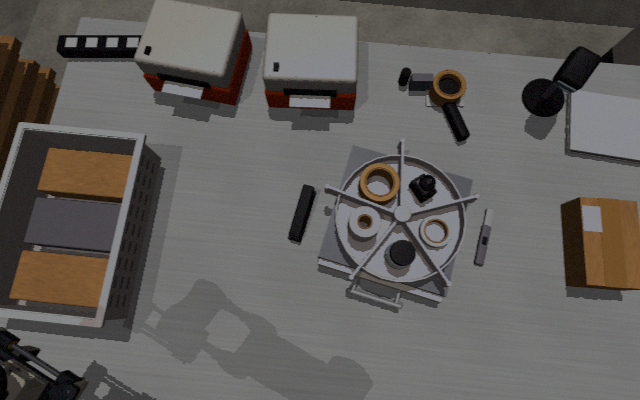

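View pics/scene0.png

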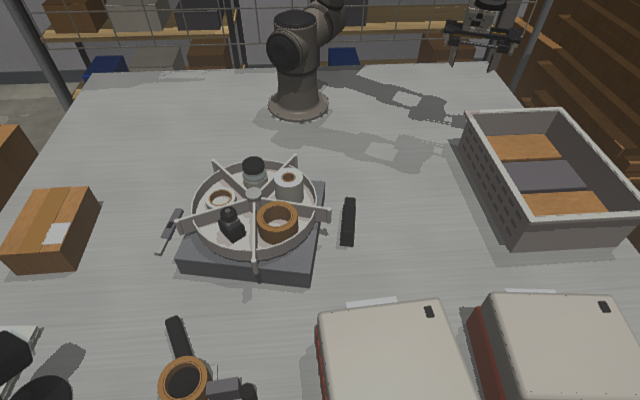

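The top view shows the tape at (380,183), the hub at (402,214) and the handle at about (376,297). The fin tips are at (403,143), (477,197), (449,285), (352,278) and (329,191). In the scene view, the hub is at (254,193) and the tape at (277,222).

```bash
cat > h.py <<'E'
import numpy as np,cv2
from cell import robot, vision, ticket
def ray(c,p):
    d=c["pose"][:3,:3]@np.array([(p[0]-c["cx"])/c["fx"],(p[1]-c["cy"])/c["fy"],1.]);return c["pose"][:3,3],d/np.linalg.norm(d)
def plane(c,p,z):
    o,d=ray(c,p);return o+d*(z-o[2])/d[2]
def tri(a,b):
    (o,d),(q,e)=a,b
    s=np.linalg.lstsq(np.c_[d,-e],q-o,rcond=None)[0];A=o+s[0]*d;B=q+s[1]*e
    return (A+B)/2,np.linalg.norm(A-B)
def brown(c,box):
    h=cv2.cvtColor(c["image"],cv2.COLOR_RGB2HSV);m=cv2.inRange(h,(8,90,50),(22,255,255))
    k=np.zeros_like(m);x0,y0,x1,y1=box;k[y0:y1,x0:x1]=m[y0:y1,x0:x1];return k
E
python3 - <<'E'
from h import *
np.set_printoptions(precision=4,suppress=True)
t=vision.read_camera("top");s=vision.read_camera("scene")
print("hub",tri(ray(t,(402.5,213)),ray(s,(254,192))))
H=plane(t,(402.5,213),.134);print("hub plane",H,plane(s,(254,192),.134))
for p in[(403,143),(477,197),(449,285),(352,278),(329,191)]:
    q=plane(t,p,.12)-H;print("fin",np.hypot(*q[:2]),np.degrees(np.arctan2(q[1],q[0])))
for c,b in((t,(350,155,402,206)),(s,(250,195,305,248))):
    m=brown(c,b);ys,xs=np.nonzero(m);print(len(xs),xs.min(),xs.max(),ys.min(),ys.max())
q=plane(t,(380,182),.128)-H;print("tape",q,np.degrees(np.arctan2(q[1],q[0])))
# handle & unit edges
im=t["image"][:,:,::-1];cv2.imwrite("pics/c1.png",cv2.resize(im[130:320,300:500],None,fx=4,fy=3.15*4/3.15,interpolation=cv2.INTER_CUBIC)[:600] if 0 else cv2.resize(im[130:320,300:500],None,fx=3,fy=3,interpolation=cv2.INTER_CUBIC))
E
```

```text
hub (array([ 0.5643, -0.1185,  0.1328]), np.float64(0.0019863143638340595))
hub plane [ 0.5641 -0.1193  0.134 ] [ 0.5657 -0.1174  0.134 ]
fin 0.16752391198585917 1.6383484786444595
fin 0.1740367027095202 -71.15334444637917
fin 0.17743482936329769 -142.7040712930585
fin 0.17576360404476657 146.92590575819673
fin 0.16650167434631713 77.22943913099547
710 359 399 163 204
1063 256 297 201 243
tape [ 0.0666  0.0521 -0.006 ] 38.03580748111945
```

View pics/c1.png

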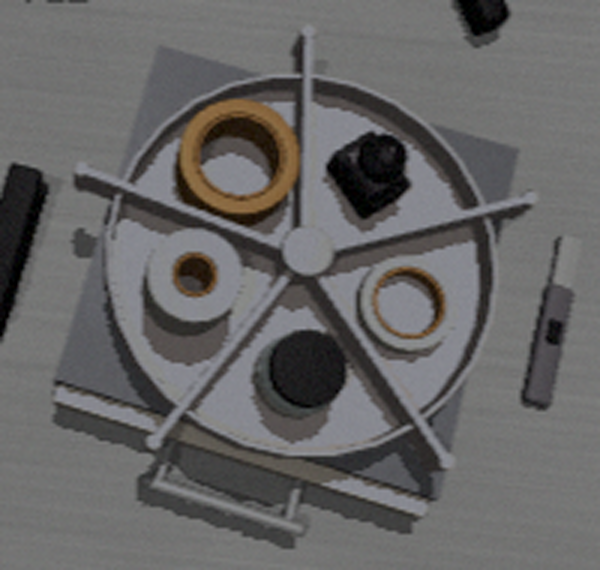

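The crop shows the hub at (307,252), the handle bar running from (155,482) to (300,528), and the unit's top corners at (158,47), (518,150) and (57,385). It's a 3x crop with its origin at (300,130).

Run:
```python
from h import *
np.set_printoptions(precision=4,suppress=True)
t=vision.read_camera("top")
f=lambda x,y,z:plane(t,(300+x/3-.33,130+y/3-.33),z)[:2]
ang=lambda v:np.degrees(np.arctan2(v[1],v[0]))
BL,BR,FL=f(158,47,.06),f(518,150,.06),f(57,385,.06);h1,h2=f(155,482,.03),f(300,528,.03)
print("corners",BL,BR,FL,"sides",np.linalg.norm(BL-BR),np.linalg.norm(BL-FL))
C=(BR+FL)/2;print("centre",C,"yaw x:",ang(BL-FL),"from back edge",ang(BL-BR)-90,"handle",ang(h1-h2)-90,h1,h2)
tips=[f(*p,.12) for p in[(308,33),(532,199),(448,461),(155,441),(82,171)]]
O=cv2.minEnclosingCircle(np.array(tips,np.float32));print("tipcircle",O)
hub=f(307,250,.134)
import scipy.optimize as so
P=np.array(tips);k=np.array([0,-72,-144,-216,-288])*np.pi/180
r=so.least_squares(lambda v:(P-(v[:2]+v[3]*np.c_[np.cos(v[2]+k),np.sin(v[2]+k)])).ravel(),[.56,-.12,0,.178])
print("hub",hub,"fit",r.x,np.degrees(r.x[2]),np.abs(r.fun).max())
hm=(h1+h2)/2;print("axis->handle dir",ang(hm-r.x[:2]),hm)
```

```text
corners [ 0.7386 -0.002 ] [ 0.6802 -0.2949] [0.4576 0.0517] sides 0.2986624894988836 0.28611032556973837
centre [ 0.5689 -0.1216] yaw x: -10.82169629501632 from back edge -11.27492834725534 handle -11.503682978001791 [ 0.3945 -0.0304] [ 0.3716 -0.1431]
tipcircle ((0.563822865486145, -0.11974267661571503), 0.17459554970264435)
hub [ 0.564  -0.1183] fit [ 0.5632 -0.1194  0.0359  0.1742] 2.056161185122018 0.0009927570405362518
axis->handle dir 169.73041211034624 [ 0.383  -0.0868]
```

The manual's scale: shifts go in units of 5 mm and turns go in units of 0.05 rad. Converting my numbers, -0.0263 m is -5.26, -0.0226 m is -4.52.

```bash
python3 drive.py '{"increments":[[-5.26,-4.52,0,0,0,0],[-5.26,-4.52,0,0,0,0],[-5.26,-4.52,0,0,0,0],[-5.26,-4.52,0,0,0,0],[-5.26,-4.52,0,0,0,0],[-5.26,-4.52,0,0,0,0],[-5.26,-4.52,0,0,0,0]]}' 0 10
python3 drive.py '{"increments":[[-5.26,-4.52,0,0,0,0],[-5.26,-4.52,0,0,0,0],[-5.26,-4.52,0,0,0,0],[-5.26,-4.52,0,0,0,0],[-5.26,-4.52,0,0,0,0],[-5.26,-4.52,0,0,0,0],[-5.26,-4.52,0,0,0,0]]}'
python3 drive.py '{"increments":[[-2.58,-6.46,0,0,0,0],[-2.58,-6.46,0,0,0,0],[-2.58,-6.46,0,0,0,0],[-2.58,-6.46,0,0,0,0],[-2.58,-6.46,0,0,0,0],[-2.58,-6.46,0,0,0,0],[-2.58,-6.46,0,0,0,0]]}'
python3 drive.py '{"increments":[[0,0,0,0,0,2.4],[0,0,0,0,0,2.4],[0,0,0,0,0,2.4],[0,0,0,0,0,2.4],[0,0,0,0,0,2.4],[0,0,0,0,0,2.4],[0,0,0,0,0,2.4],[0,0,0,0,0,2.4]]}'
python3 drive.py '{"increments":[[0,0,0,0,0,2.4],[0,0,0,0,0,2.4],[0,0,0,0,0,2.4],[0,0,0,0,0,2.4],[0,0,0,0,0,2.4],[0,0,0,0,0,2.4],[0,0,0,0,0,2.4],[0,0,0,0,0,2.4]]}'
python3 drive.py '{"increments":[[0,0,0,0,0,2.4],[0,0,0,0,0,2.4],[0,0,0,0,0,2.4],[0,0,0,0,0,0],[0,0,0,0,0,0]]}'
cat > where.py <<'E'
from h import *
def ang(v): return np.degrees(np.arctan2(v[1],v[0]))
A=np.array([.5635,-.1192])
s=robot.observe();p=s["tool_pos"];d=p[:2]-A
print("t",round(s["time"],2),"p",p.round(4),"yaw",np.degrees(s["tool_rot"][2]).round(2),"r",np.hypot(*d).round(4),"phi",ang(d).round(2)%360,"F",s["contact_force"].round(1),s["tool_rot"].round(3),s["opening"])
E
python3 where.py
```

```text
time: 0.83
tool_pos: [0.3126, 0.2647, 0.4048]
tool_rot: [3.141, 0.0, 2.742]
contact_force: [0.9, 0.8, 0.9]
opening: 0.0496
grip_force: 0.0
time: 1.42
tool_pos: [0.4207, 0.0471, 0.4048]
tool_rot: [3.141, 0.0, 2.742]
contact_force: [0.8, 0.3, 0.3]
opening: 0.0035
grip_force: 0.0
time: 2.0
tool_pos: [0.415, -0.1963, 0.4048]
tool_rot: [3.141, 0.0, 2.742]
contact_force: [1.5, -0.4, -0.1]
opening: 0.0005
grip_force: 0.0
time: 2.67
tool_pos: [0.4155, -0.1946, 0.4046]
tool_rot: [-3.142, -0.0, 1.776]
contact_force: [0.8, 0.2, 0.1]
opening: 0.0005
grip_force: 0.0
time: 3.33
tool_pos: [0.4155, -0.1946, 0.4046]
tool_rot: [-3.141, -0.0, 0.816]
contact_force: [-0.9, -0.6, 0.3]
opening: 0.0001
grip_force: 0.0
time: 3.75
tool_pos: [0.4155, -0.1945, 0.4046]
tool_rot: [-3.141, 0.0, 0.465]
contact_force: [0.1, -0.0, 0.2]
opening: 0.0005
grip_force: 0.0
t 3.75 p [ 0.4155 -0.1945  0.4046] yaw 26.67 r 0.1661 phi 206.98 F [ 0.1 -0.   0.2] [-3.141  0.     0.465] 0.0005443691504810152
```

```bash
python3 drive.py '{"increments":[[0,0,4.4,0,0,0],[0,0,4.4,0,0,0],[0,0,4.4,0,0,0],[0,0,4.4,0,0,0],[0,0,4.4,0,0,0],[0,0,3.6,0,0,0],[0,0,0,0,0,0]]}'
python3 where.py
python3 - <<'E'
from h import *
a=vision.read_camera("top")["image"][100:340,270:530,::-1];b=vision.read_camera("scene")["image"][100:340,120:380,::-1]
cv2.imwrite("pics/d1.png",cv2.resize(np.hstack([a,b]),None,fx=1.5,fy=1.5))
E
```

```text
time: 4.33
tool_pos: [0.4146, -0.194, 0.2738]
tool_rot: [-3.136, 0.003, 0.465]
contact_force: [-0.9, 0.4, -0.5]
opening: 0.0009
grip_force: 0.0
t 4.33 p [ 0.4146 -0.194   0.2738] yaw 26.65 r 0.1666 phi 206.66 F [-0.9  0.4 -0.5] [-3.136e+00  3.000e-03  4.650e-01] 0.0009309263944156034
```

View pics/d1.png

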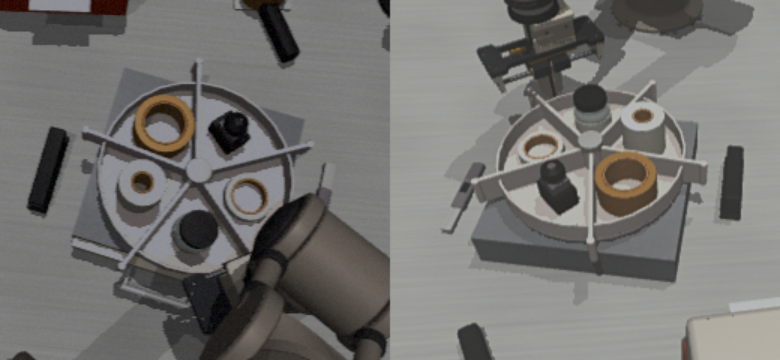

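Converted, 0.0083 m is 1.66, 0.0066 m is 1.32, -0.03 rad is -0.6.

```bash
python3 drive.py '{"increments":[[0.02,1,0,0,0,-0.6],[0.02,1,0,0,0,-0.6],[0.02,1,0,0,0,-0.6],[0.02,1.32,0,0,0,-0.8],[0.04,1.66,0,0,0,-1],[0.04,1.66,0,0,0,-1],[0.04,1.66,0,0,0,-1],[0.04,1.66,0,0,0,-1]]}'; python3 where.py
```

```text
time: 5.1
tool_pos: [0.448, -0.2391, 0.2784]
tool_rot: [3.14, -0.001, 0.796]
contact_force: [-0.8, 1.9, -0.6]
opening: 0.0007
grip_force: 0.6
t 5.1 p [ 0.448  -0.2391  0.2784] yaw 45.6 r 0.1665 phi 226.06 F [-0.8  1.9 -0.6] [ 3.14e+00 -1.00e-03  7.96e-01] 0.0006649293738309245
```

Contact is light and the arc is tracking well, so I'll continue.

```bash
for i in 1; do :; done
python3 drive.py '{"increments":[[0.04,1.66,0,0,0,-1],[0.04,1.66,0,0,0,-1],[0.04,1.66,0,0,0,-1],[0.04,1.66,0,0,0,-1],[0.04,1.66,0,0,0,-1],[0.04,1.66,0,0,0,-1],[0.04,1.66,0,0,0,-1],[0.04,1.66,0,0,0,-1]]}'
python3 drive.py '{"increments":[[0.04,1.66,0,0,0,-1],[0.04,1.66,0,0,0,-1],[0.04,1.66,0,0,0,-1],[0.04,1.66,0,0,0,-1],[0.04,1.66,0,0,0,-1],[0.04,1.66,0,0,0,-1],[0.04,1.66,0,0,0,-1],[0.04,1.66,0,0,0,-1]]}'; python3 where.py
```

```text
time: 5.77
tool_pos: [0.5032, -0.2751, 0.2784]
tool_rot: [3.14, 0.0, 1.196]
contact_force: [-0.3, 1.1, 0.1]
opening: 0.0005
grip_force: 0.6
time: 6.43
tool_pos: [0.5681, -0.2868, 0.2785]
tool_rot: [3.141, 0.001, 1.596]
contact_force: [-1.4, 1.1, 0.0]
opening: 0.0004
grip_force: 0.6
t 6.43 p [ 0.5681 -0.2868  0.2785] yaw 91.44 r 0.1677 phi 271.57 F [-1.4  1.1  0. ] [3.141e+00 1.000e-03 1.596e+00] 0.00042271012685806563
```

```bash
python3 drive.py '{"increments":[[0.06,1.66,0,0,0,-1],[0.06,1.66,0,0,0,-1],[0.06,1.66,0,0,0,-1],[0.06,1.66,0,0,0,-1],[0.06,1.66,0,0,0,-1],[0.06,1.66,0,0,0,-1],[0.06,1.66,0,0,0,-1],[0.06,1.66,0,0,0,-1]]}'
python3 drive.py '{"increments":[[0.06,1.66,0,0,0,-1],[0.06,1.66,0,0,0,-1],[0.06,1.66,0,0,0,-1],[0.06,1.66,0,0,0,-1],[0.04,1.32,0,0,0,-0.8],[0.04,1,0,0,0,-0.6],[0.02,0.66,0,0,0,-0.4],[0,0,0,0,0,0]]}'; python3 where.py
python3 - <<'E'
from h import *
c=vision.read_camera("top");cv2.imwrite("pics/e1.png",cv2.resize(c["image"][130:320,300:500,::-1],None,fx=3,fy=3,interpolation=cv2.INTER_CUBIC))
E
```

```text
time: 7.1
tool_pos: [0.6324, -0.2718, 0.2788]
tool_rot: [3.141, 0.002, 1.996]
contact_force: [0.1, -1.1, -0.5]
opening: 0.0004
grip_force: 0.6
time: 7.77
tool_pos: [0.6725, -0.2448, 0.2777]
tool_rot: [3.141, 0.001, 2.284]
contact_force: [-0.2, -0.2, -0.7]
opening: 0.0005
grip_force: 0.0
t 7.77 p [ 0.6725 -0.2448  0.2777] yaw 130.85 r 0.1663 phi 310.95 F [-0.2 -0.2 -0.7] [3.141e+00 1.000e-03 2.284e+00] 0.00045909758008712216
```

View pics/e1.png

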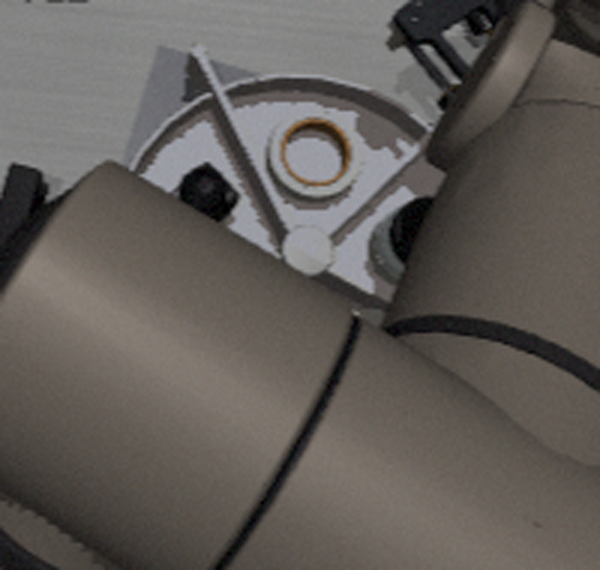

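The visible fin's tip is at crop (200,50) and the hub at (307,250). The arm hides the rest.

Run:
```python
from h import *
c=vision.read_camera("top");f=lambda x,y,z:plane(c,(300+x/3-.33,130+y/3-.33),z)[:2]
A=np.array([.5635,-.1192]);q=f(200,50,.12)-A;print(np.hypot(*q),np.degrees(np.arctan2(q[1],q[0])))
d=f(200,50,.12)-f(278,234,.12);print(np.degrees(np.arctan2(d[1],d[0])))
c=vision.read_camera("scene");cv2.imwrite("pics/e2.png",cv2.resize(c["image"][120:300,130:380,::-1],None,fx=3,fy=3,interpolation=cv2.INTER_CUBIC))
```

```text
0.17490007967797236 30.051434139852198
26.090033667579505
```

View pics/e2.png

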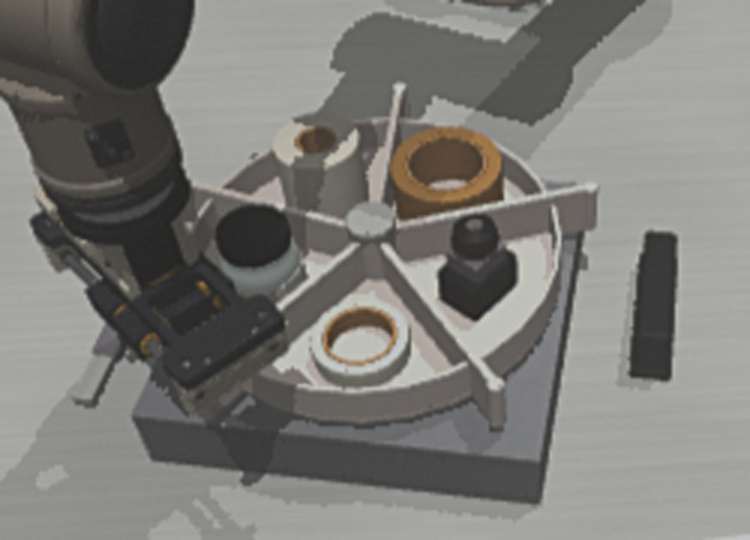

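The tape bay has turned about 101° and needs about 30° more. I'll go 28° slowly, then lift clear and measure.

```bash
python3 drive.py '{"increments":[[0.04,1.32,0,0,0,-0.8],[0.04,1.32,0,0,0,-0.8],[0.04,1.32,0,0,0,-0.8],[0.04,1.32,0,0,0,-0.8],[0.04,1.32,0,0,0,-0.8],[0.04,1.32,0,0,0,-0.8],[0.04,1.32,0,0,0,-0.8],[0.04,1.32,0,0,0,-0.8]]}'
python3 drive.py '{"increments":[[0.04,1,0,0,0,-0.6],[0.04,1,0,0,0,-0.6],[0.02,0.84,0,0,0,-0.5],[0.02,0.66,0,0,0,-0.4],[0.02,0.66,0,0,0,-0.4],[0.02,0.5,0,0,0,-0.3],[0.02,0.5,0,0,0,-0.3],[0.02,0.34,0,0,0,-0.2]]}'; python3 where.py
```

```text
time: 8.58
tool_pos: [0.7054, -0.2052, 0.2769]
tool_rot: [-3.141, 0.0, 2.603]
contact_force: [0.3, -1.4, 0.9]
opening: 0.0006
grip_force: 0.5
time: 9.25
tool_pos: [0.7171, -0.1795, 0.2767]
tool_rot: [3.142, -0.0, 2.768]
contact_force: [0.3, -1.0, 0.2]
opening: 0.0008
grip_force: 0.4
t 9.25 p [ 0.7171 -0.1795  0.2767] yaw 158.6 r 0.165 phi 338.56 F [ 0.3 -1.   0.2] [ 3.142 -0.     2.768] 0.0007630000689399755
```

Converted, -0.03 m is -6, -0.02 m is -4.

```bash
python3 drive.py '{"increments":[[0,-0.8,0,0,0,0],[0,-1.2,0,0,0,0],[0,0,-4,0,0,0],[0,0,-6,0,0,0],[0,0,-6,0,0,0],[0,0,-6,0,0,0],[0,0,-6,0,0,0]]}' >/dev/null
python3 drive.py '{"increments":[[5.92,5.34,0,0,0,0],[5.92,5.34,0,0,0,0],[5.92,5.34,0,0,0,0],[5.92,5.34,0,0,0,0],[5.92,5.34,0,0,0,0],[5.92,5.34,0,0,0,0],[5.92,5.34,0,0,0,0]]}' >/dev/null
python3 drive.py '{"increments":[[5.92,5.34,0,0,0,0],[5.92,5.34,0,0,0,0],[5.92,5.34,0,0,0,0],[5.92,5.34,0,0,0,0],[5.92,5.34,0,0,0,0],[5.92,5.34,0,0,0,0],[5.92,5.34,0,0,0,0],[0,0,0,0,0,0]]}'
python3 - <<'E'
from h import *
c=vision.read_camera("top");cv2.imwrite("pics/f1.png",cv2.resize(c["image"][130:320,300:500,::-1],None,fx=3,fy=3,interpolation=cv2.INTER_CUBIC))
E
```

```text
time: 11.08
tool_pos: [0.4613, 0.315, 0.417]
tool_rot: [3.14, -0.002, 2.772]
contact_force: [0.4, -0.1, 0.5]
opening: 0.0002
grip_force: 0.0
```

View pics/f1.png

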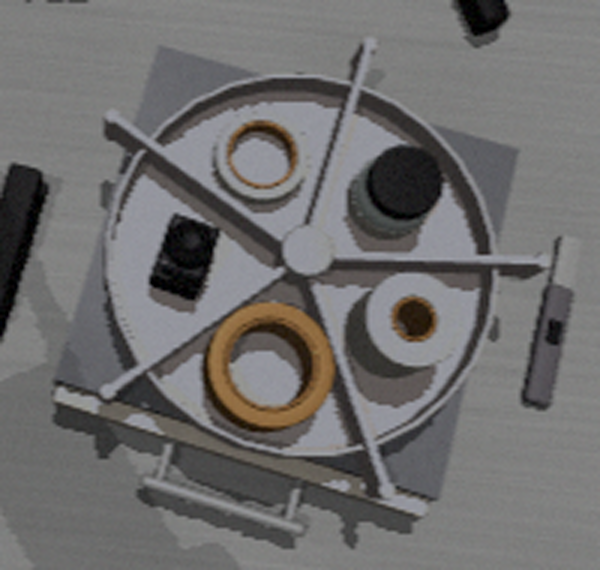

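The arm is clear. The tape is at (270,366), the handle bar runs from (145,485) to (303,528), and the fin tips are at (369,46), (541,264), (386,490), (110,390) and (112,120).

Run:
```python
from h import *
import scipy.optimize as so
np.set_printoptions(precision=4,suppress=True)
t=vision.read_camera("top")
f=lambda x,y,z:plane(t,(300+x/3-.33,130+y/3-.33),z)[:2]
ang=lambda v:np.degrees(np.arctan2(v[1],v[0]))%360
P=np.array([f(*p,.12) for p in[(369,46),(541,264),(386,490),(110,390),(112,120)]])
k=-np.arange(5)*np.radians(72)
r=so.least_squares(lambda v:(P-(v[:2]+v[3]*np.c_[np.cos(v[2]+k),np.sin(v[2]+k)])).ravel(),[.56,-.12,0,.178])
A=r.x[:2];print(r.x,"bay",np.degrees(r.x[2])+180,np.abs(r.fun).max())
print("single",[(ang(p-np.array([.5635,-.1192]))+72*i+180)%360 for i,p in enumerate(P)])
m=brown(t,(360,225,415,280));(x,y),R=cv2.minEnclosingCircle(cv2.findNonZero(m));q=plane(t,(x,y),.128)[:2]
print("tape",q,ang(q-A),x,y,R)
for n,a,b,z in(("bar",(145,485),(303,528),.03),("front",(55,390),(427,508),.06),("back",(158,47),(518,150),.06)):
    a,b=f(*a,z),f(*b,z);print(n,(ang(a-b)+90)%360,np.linalg.norm(a-b),ang((a+b)/2-A))
a,b=f(518,150,.06),f(440,495,.06);print("right",ang(b-a));a,b=f(158,47,.06),f(57,385,.06);print("left",ang(b-a))
# line fits
g=cv2.cvtColor(t["image"],cv2.COLOR_RGB2GRAY);
for l in cv2.createLineSegmentDetector().detect(g[130:320,300:500])[0][:,0]:
    if np.hypot(l[2]-l[0],l[3]-l[1])<25:continue
    a=plane(t,(l[0]+300,l[1]+130),.06);b=plane(t,(l[2]+300,l[3]+130),.06);print((l*3).round(),((ang(b-a)+45)%90-45).round(2))
```

```text
[ 0.5623 -0.1184 -0.2391  0.173 ] bay 166.29841884460063 0.0012573537046384753
single [np.float64(166.46169872638757), np.float64(165.534335006216), np.float64(165.9949366159501), np.float64(166.2599118566402), np.float64(167.23604424716245)]
tape [ 0.4777 -0.0969] 165.77342915650496 389.2579650878906 252.256103515625 22.062103271484375
bar 170.8628206843592 0.12406564724714243 169.26842122043897
front 168.30304914226804 0.2891800774826825 167.87979247823102
back 168.72507165274465 0.2986624894988836 348.44400553575815
right 168.6393851236274
left 169.17830370498368
[143. 290. 169. 215.] -13.81
[219. 227. 195. 310.] -11.96
[343. 182. 404. 137.] 42.03
[444. 180. 410. 247.] -23.77
[207. 422. 196. 347.] 12.34
[234.  82. 313.  75.] 11.11
[ 52. 179.   1. 338.] -11.18
[474. 274. 343. 269.] 3.86
[108. 393. 284. 268.] 40.77
[332. 257. 534. 263.] 4.25
[104. 114. 278. 240.] -31.65
[310. 285. 378. 483.] 22.01
[287. 455. 362. 452.] 8.34
[477. 251. 445. 172.] 22.75
[102. 270. 133. 361.] 23.74
[142. 375. 203. 427.] -34.76
[ 92. 411. 359. 495.] -11.48
[517. 400. 540. 290.] -11.1
[363.  47. 310. 222.] -13.13
[160. 126. 230.  84.] 37.86
[277. 267. 147. 169.] -32.65
[455. 158. 489. 235.] 25.14
[220. 438. 114. 400.] -13.83
[571. 293. 549. 404.] -10.97
[300. 224. 335. 111.] -13.8
[140. 483. 294. 531.] -11.38
[281. 514. 149. 473.] -11.31
[314.  94. 226. 102.] 11.26
[284. 546. 159. 506.] -11.53
[436. 123. 518. 148.] -11.83
[465. 380. 437. 498.] -11.95
[517. 151. 497. 237.] -11.21
[  1. 298.  34. 183.] -9.28
[159.  44. 256.  71.] -10.99
```

The bay is at 166.3° and the front at about 168.7°, so it needs +2.3° more. I'll go back behind the same fin and nudge it.

```bash
python3 drive.py '{"increments":[[-5.92,-5.34,0,0,0,0],[-5.92,-5.34,0,0,0,0],[-5.92,-5.34,0,0,0,0],[-5.92,-5.34,0,0,0,0],[-5.92,-5.34,0,0,0,0],[-5.92,-5.34,0,0,0,0],[-5.92,-5.34,0,0,0,0]]}' >/dev/null
python3 drive.py '{"increments":[[-5.92,-5.34,0,0,0,0],[-5.92,-5.34,0,0,0,0],[-5.92,-5.34,0,0,0,0],[-5.92,-5.34,0,0,0,0],[-5.92,-5.34,0,0,0,0],[-5.92,-5.34,0,0,0,0],[-5.92,-5.34,0,0,0,0],[0,0,0,0,0,0]]}' >/dev/null; python3 where.py
```

```text
t 12.43 p [ 0.7137 -0.1994  0.4132] yaw 157.98 r 0.1703 phi 331.91 F [ 0.4 -0.  -1.1] [-3.139e+00 -1.000e-03  2.757e+00] 0.00035020597381925464
```

```bash
python3 drive.py '{"increments":[[1,0,0,0,0,-1],[0,0,6,0,0,0],[0,0,6,0,0,0],[0,0,6,0,0,0],[0,0,6,0,0,0],[0,0,3.4,0,0,0],[0,1.4,0,0,0,0],[0,0,0,0,0,0]]}' >/dev/null; python3 where.py
```

```text
t 13.1 p [ 0.7104 -0.1819  0.2784] yaw 161.28 r 0.1597 phi 336.88 F [-0.3  0.6  0.2] [ 3.141e+00 -3.000e-03  2.815e+00] 0.000982936008592865
```

Converted, -0.005 m is -1, 0.002 m is 0.4.

```bash
python3 drive.py '{"increments":[[-1,0,0,0,0,0],[0,0.4,0,0,0,0],[0,0.4,0,0,0,0],[0,0.4,0,0,0,0],[0,0.4,0,0,0,0],[0,0.4,0,0,0,0],[0,0.4,0,0,0,0],[0,0,0,0,0,0]]}' >/dev/null; python3 where.py
```

```text
t 13.77 p [ 0.7196 -0.1703  0.2799] yaw 161.42 r 0.1642 phi 341.88 F [ 0.1 -0.3  0.3] [3.141 0.    2.817] 0.0002641472620317788
```

```bash
python3 drive.py '{"increments":[[0,-0.8,0,0,0,0],[0,-1.2,0,0,0,0],[0,0,-4,0,0,0],[0,0,-6,0,0,0],[0,0,-6,0,0,0],[0,0,-6,0,0,0],[0,0,-6,0,0,0]]}' >/dev/null
python3 drive.py '{"increments":[[5.92,5.34,0,0,0,0],[5.92,5.34,0,0,0,0],[5.92,5.34,0,0,0,0],[5.92,5.34,0,0,0,0],[5.92,5.34,0,0,0,0],[5.92,5.34,0,0,0,0],[5.92,5.34,0,0,0,0]]}' >/dev/null
python3 drive.py '{"increments":[[5.92,5.34,0,0,0,0],[5.92,5.34,0,0,0,0],[5.92,5.34,0,0,0,0],[5.92,5.34,0,0,0,0],[5.92,5.34,0,0,0,0],[5.92,5.34,0,0,0,0],[5.92,5.34,0,0,0,0],[0,0,0,0,0,0]]}'
python3 - <<'E'
from h import *
ang=lambda v:np.degrees(np.arctan2(v[1],v[0]))
t=vision.read_camera("top");cv2.imwrite("pics/g1.png",cv2.resize(t["image"][130:320,300:500,::-1],None,fx=3,fy=3,interpolation=cv2.INTER_CUBIC))
g=cv2.cvtColor(t["image"],cv2.COLOR_RGB2GRAY)
for l in cv2.createLineSegmentDetector().detect(g[130:320,300:500])[0][:,0]:
    if np.hypot(l[2]-l[0],l[3]-l[1])<35:continue
    a=plane(t,(l[0]+300,l[1]+130),.12);b=plane(t,(l[2]+300,l[3]+130),.12);print((l*3).round(),ang(b-a).round(1)%72)
E
```

```text
time: 15.6
tool_pos: [0.4396, 0.3105, 0.42]
tool_rot: [3.139, -0.002, 2.822]
contact_force: [0.5, -1.0, -0.2]
opening: 0.0005
grip_force: 0.0
[332. 256. 534. 250.] 61.5
[ 52. 179.   0. 339.] 24.69999999999999
[116. 404. 285. 270.] 25.799999999999997
[ 99. 126. 279. 242.] 25.5
[350.  46. 307. 223.] 25.900000000000006
[104. 415. 359. 495.] 42.599999999999994
[309. 278. 391. 478.] 61.19999999999999
[517. 400. 552. 239.] 60.4
[297. 224. 326. 110.] 61.2
[571. 293. 549. 405.] 25.0
[302. 522. 163. 477.] 6.200000000000003
[274. 264. 136. 174.] 61.5
[140. 482. 294. 531.] 42.599999999999994
[287. 547. 154. 505.] 6.5
[465. 380. 437. 498.] 24.0
```

View pics/g1.png

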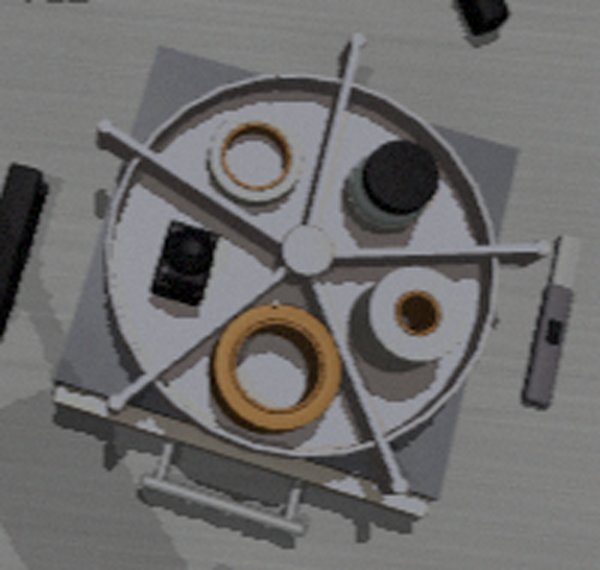

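The tape is at (276,368) and the fin tips are at (357,42), (545,248), (400,483), (117,402) and (103,131).

Run:
```python
from h import *
import scipy.optimize as so
t=vision.read_camera("top")
f=lambda x,y,z:plane(t,(300+x/3-.33,130+y/3-.33),z)[:2]
P=np.array([f(*p,.12) for p in[(357,42),(545,248),(400,483),(117,402),(103,131)]]);k=-np.arange(5)*np.radians(72)
r=so.least_squares(lambda v:(P-(v[:2]+v[3]*np.c_[np.cos(v[2]+k),np.sin(v[2]+k)])).ravel(),[.56,-.12,0,.178]);print("bay",np.degrees(r.x[2])+180,r.x)
```

```text
bay 169.8107438102678 [ 0.56291018 -0.11898605 -0.17783607  0.17394667]
```

The bay sits within about 1° of the front, nothing else was touched, and the arm is clear.

```bash
python3 -c "
from cell import robot, vision, ticket
print(ticket.hand_in())"
```

```text
the job is handed in; nothing more can be done
None
```

The organiser is turned so the packing-tape bay stands at the front, about 1° off the drawer handle's centre by my camera measurement; only a grip fin was pushed, and the job is handed in.

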